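# Tune the kitchen radio with its thumbwheel

### The arm

A 6-joint arm with a two-finger parallel gripper is mounted at the origin on a cart in front of the work surface, level with it; the furniture and walls round the work are solid. World frame = base frame: x ahead of the robot, y to its left, z up, the work surface at z = 0. Lengths are in m, angles in rad, forces in N, time in s.
With the tool pointing down it reaches from about 0.35 to 0.775 m from the base axis. Payload 5.5 kg.
Tool frame: the origin (TCP) lies midway between the tips of the shut fingers; the grasp point (between the pads) lies 19 mm behind it (r.grip_point_offset is the distance from the TCP to the grasp point, in m); z points along the fingers, y is the line along which they close (so a half turn about z gives the same grasp; the last joint's range is limited). The gripper opens to 85 mm and grips with 20 to 120 N. Pads are 22 mm wide; open, the fingers measure 114 mm over their backs; the gripper's body (76 mm by 85 mm) begins 54 mm behind the grasp point. The pads swing forward as they close: fully open they stand 13 mm farther back than shut.
Start: joints at [1.155, 0.313, 0.046, 1.304, 0, 1.431], TCP at [0.157, 0.553, 0.231] pointing down, gripper open.
Joint ranges: [-2.76, 2.76], [-0.86, 1.69], [-1.03, 1.26], [-2.2, 2.34], [-1.47, 1.5], [-3.14, 3.14]. Speed limits (rad/s): [2.57, 2.57, 3.14, 3.14, 3.14, 3.14].

### API

Orientations are given as a rotation vector (axis times angle).
In Python, from bench import r gives the robot as it stands.
- The arm moves only by the tool arm_command, never from a script. Its argument "moves" is a list of rows, each an object with "dp": the shift along the tool's x, y, z as a fraction of full scale, a list of three; "twist": the turn, a rotation vector about the tool's x, y, z as a fraction of full scale, a list of three; "jaw": the gripper's target within -1 to 1 (fully open at 1, half-way at 0, shut at -1). In form: [{"dp": [x, y, z], "twist": [wx, wy, wz], "jaw": jaw}, ...]. A call has 1 to 20 rows; each row shifts and turns the commanded pose from where the row before left it, along the tool's axes as they then stand; what a row does not reach is not made up. Full scale, the value 1, is 0.2 m for a shift and 360 degrees for a turn. A row lasts 1/12 s, in which the tool goes at most 41.7 mm and 7.16 degrees, less where a joint would pass 70% of its speed; a pose out of reach is approached as far as the arm can. A call with a number of a shift or a turn outside -1 to 1 is refused whole. A call with a gripper value outside its range is refused whole. The fingers move at their own pace and stop on an object; the grip force is fixed at half the most. Time passes only in rows, so rows that do not move let the fingers close. It gives the time, the measured TCP pose, the force, the opening and the grip force at its end, in the units of the state.
- r.observe(): the state, without advancing time (a new reading comes with each control period).
- r.snapshot(name): name is "scene" or "top" or "wrist"; returns a dict with "img" (480x640x3 uint8, red, green, blue), "range_z" (480x640 float32, m along the optical axis (not along the pixel's ray), 0 where there is no reading), "camera_matrix" (3x3 intrinsics, pixels), "R" (3x3) and "t" (3): a world point X has camera coordinates R X + t. Camera axes: x right, y down, z forward; pixel columns grow to the right and rows downward; lengths in m; the calibration is good to about 2 mm. A picture is of the moment at which its call begins.
- r.close_job(): hands the job in; it is judged then, once.
The state is a dict: "clock": time; "qpos": joint angles; "joint_velocities": joint speeds; "effort": joint torques, N m; "tcp_pos": TCP position; "orientation": TCP orientation; "force": force on the tool from outside, world axes, zero at the start; "wrist_torque": the same for the moment, N m; "width": finger opening in m; "grasp_force": force on a finger pad.
Only numpy, scipy, OpenCV 4.12 (cv2) and the standard library are available. Lean on these libraries where they do the work, as an engineer would, in place of code of your own. Each camera call takes 0.05 s, during which the arm holds its last target. There are 200 camera calls.

### The job

Tune the radio: with a fingertip, roll the thumbwheel on its top until the pointer under the dial window stands between the two prongs of the forked station clip (the other clip, a single tab, is not wanted). Then let go of the wheel; leave the mug and the tin beside the radio where they stand.

Things in the scene. Friction and masses are not known exactly. Their poses are not given: they have to be found in the camera images.
- radio: grey table radio, wooden ends, 240 (its y) x 100 (its x) x 70 mm high, fixed to the worktop. Origin: centre of its underside; z up, x to its back. On its top: dial window (frame 140 x 50 mm, 8 mm proud, clear pane) centred 28 mm to +y, thumbwheel 85 mm to -y between two 3 mm high bezel bars along y, aerial rod along y 40 mm behind the middle, 6.5 mm above the top.
- wheel_axle (a point): centre of the black ribbed thumbwheel, 50 mm diameter, 16 mm wide, axle along the radio's x. Only its top 12 mm stand out: press a fingertip on the rim from above and drag it along the radio's y. At rest the centre is 57 mm, the rim's top 82 mm above the worktop. The axle is sprung and yields up to 5 mm down (3 N to start, 7 N at the stop). The rim needs about 1 N to roll and stays where left.
- tuning_wheel (a joint): turn of the thumbwheel, rad, -2.9 to 2.9; grows as the top of the rim is dragged to the radio's +y. It moves the pointer 20 mm per rad, in the direction in which the top of the rim is dragged (25 mm of rim travel = 20 mm of pointer)
- pointer_mid (a point): middle of the pointer, a straight black line 34 mm long (along the radio's x) and 3 mm wide under the dial's pane; it slides only along the radio's y, up to 58 mm either side of the dial's centre
- fork_clip: forked aluminium station clip on the front edge of the dial frame: 22 mm wide (y), two prongs 4 mm wide and 20 mm long that reach backward over the pane, 14 mm clear between them. Fixed while you work. Origin: midway between the two prongs (in y), on the frame's front bar 78 mm above the worktop; its axes are parallel to the radio's.
- tab_clip: the other station clip: 10 mm wide with one single 4 mm wide prong; same origin and axes. Not the wanted one. The two clips stand one left and one right of the dial's centre, either way round.
- mug: dark mug, 83 mm wide, 86 mm high, loose bystander behind the radio; origin at the centre of its underside
- tin: small food tin, 57 mm in diameter, 72 mm high, loose bystander to the right of the radio; origin at the centre of its underside

How it is judged:
By the outcome, as a careful person would: the job done as asked, in the order asked, and still so for the second after the job is handed in, with the robot touching nothing.
It also fails if it takes over 48 s, if anything falls off the work surface, if the arm or the gripper's body presses on something with over 40 N, if the wrist force passes 120 N, or if a joint passes its speed limit or range.

## Working session

There is one attempt and no reset: what is moved stays moved. The work goes in short steps, Python scripts to look and compute and a tool call to move; the robot and the scene stay as the last step left them, time stands still between calls to the robot, and variables do not carry over. Pictures are saved under pics/ and viewed, at most 10 in all, crops included, and the job is handed in when it is done.

Besides the shell and the picture viewer there is one more tool, called after "Request:" by a JSON object that holds its "name" and its "arguments". arm_command: Moves the arm, as the interface text tells. Its arguments: {"type":"object","properties":{"moves":{"type":"array","items":{"type":"object","properties":{"dp":{"type":"array","items":{"type":"number"}},"twist":{"type":"array","items":{"type":"number"}},"jaw":{"type":"number"}}}}},"required":["moves"]}

```bash
mkdir -p pics; ls
python3 - <<'E'
from bench import r
import cv2,numpy as np
for n in("top","scene"):
    s=r.snapshot(n); cv2.imwrite(f"pics/{n}1.png",s["img"][:,:,::-1]); np.savez(f"{n}1.npz",**s)
    print(n,s["camera_matrix"].round(1).tolist(),s["R"].round(3).tolist(),s["t"].round(3).tolist())
print(r.observe())
E
```

```text
pics
top [[488.4, 0.0, 316.4], [0.0, 488.4, 238.6], [0.0, 0.0, 1.0]] [[0.021, -0.999, 0.028], [-0.991, -0.024, -0.13], [0.131, -0.025, -0.991]] [-0.104, 0.561, 0.862]
scene [[495.2, 0.0, 327.9], [0.0, 495.2, 246.1], [0.0, 0.0, 1.0]] [[0.539, -0.842, -0.011], [-0.558, -0.347, -0.754], [0.631, 0.412, -0.657]] [-0.363, 0.345, 0.56]
{'clock': 0.1, 'qpos': array([1.15542565e+00, 3.13945643e-01, 4.51300550e-02, 1.30362683e+00,
       1.87930672e-05, 1.43122222e+00]), 'joint_velocities': array([-1.45046439e-03, -3.91872448e-06,  3.80458303e-03, -6.01488622e-04,
        1.55303040e-04, -7.03840267e-05]), 'effort': array([ 3.64675085e-03, -4.81725991e+01,  2.99242830e+01,  1.26867142e-02,
       -1.03094421e-04, -5.71238672e-06]), 'tcp_pos': array([0.1563873 , 0.55285933, 0.2305018 ]), 'orientation': array([-4.31783946e-01, -3.11130429e+00,  2.47832561e-03]), 'force': array([-0.06274186,  0.41279676, -0.82540857]), 'wrist_torque': array([-0.00727083, -0.06688805,  0.04363751]), 'grasp_force': 0.0, 'width': 0.08574830963007503}
```

View pics/top1.png

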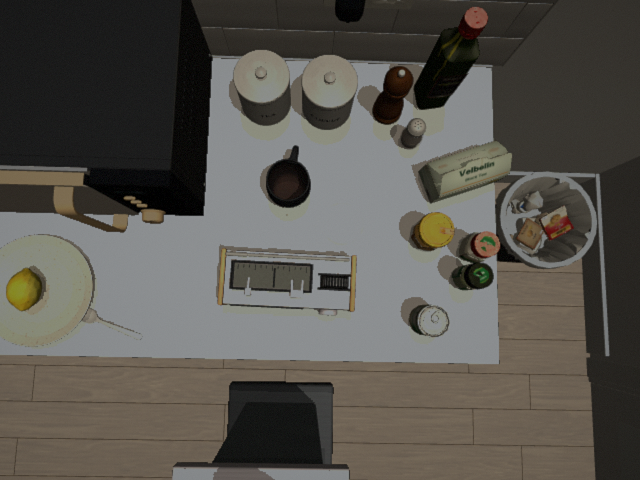

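View pics/scene1.png

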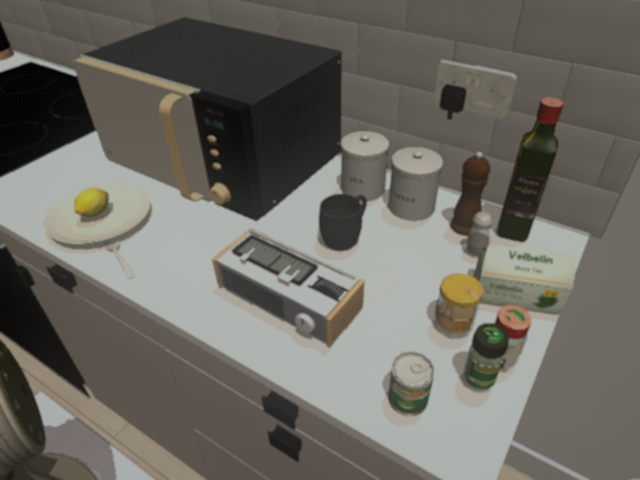

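The top view shows the radio at about cols 218–357, rows 248–312, with the thumbwheel at about (334,282). One clip is near (248,285) and the other near (297,288). I'll enlarge this area.

Run:
```python
import cv2
i=cv2.imread("pics/top1.png")[240:320,210:365]
i=cv2.convertScaleAbs(cv2.resize(i,None,fx=5,fy=5,interpolation=cv2.INTER_CUBIC),alpha=1.3)
cv2.imwrite("pics/c1.png",i)
```

```text
(no output)
```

View pics/c1.png

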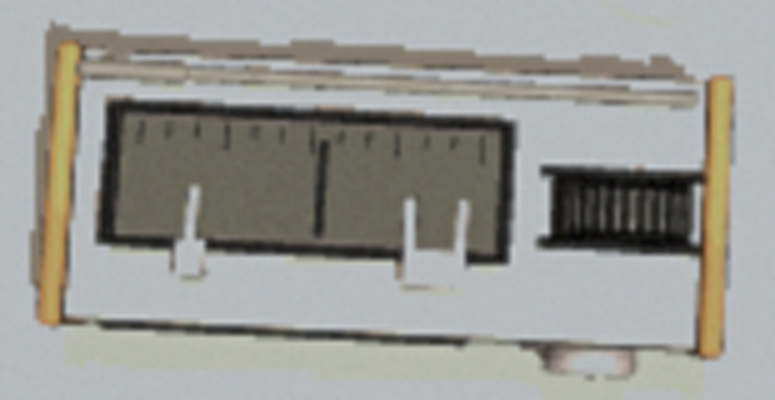

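Fork is the right-hand clip: prongs at crop x≈409 and 461. The pointer is at (320,188), so it has to move towards -y, and the wheel is at about (622,208).

```bash
cat > h.py <<'E'
import numpy as np
def ray(s,u,v,z):
    R,t,K=s["R"],s["t"],s["camera_matrix"]
    d=R.T@np.linalg.inv(K)@[u,v,1]; c=-R.T@t
    return c+d*(z-c[2])/d[2]
E
python3 - <<'E'
from h import *
s=np.load("top1.npz")
P=lambda x,y,z: ray(s,(x+.5)/5-.5+210,(y+.5)/5-.5+240,z)
pts=dict(woodBL=(58,42,.07),woodBR=(733,76,.07),woodFL=(38,322,.07),woodFR=(719,356,.07),
frBL=(107,98,.078),frBR=(517,122,.078),frFL=(97,242,.078),frFR=(506,264,.078),
ptrT=(325,141,.074),ptrB=(318,236,.074),pr1=(409,201,.08),pr1b=(411,248,.08),pr2=(463,201,.08),pr2b=(458,248,.08),wheelL=(551,208,.076),wheelR=(693,212,.076),tab=(193,188,.08),wbarB=(620,172,.073),wbarF=(620,246,.073))
W={k:P(*v) for k,v in pts.items()}
for k,w in W.items(): print(k,w.round(4))
c=np.mean([W[k] for k in W if k.startswith("wood")],0);y=(W["woodBL"]+W["woodFL"]-W["woodBR"]-W["woodFR"])[:2]
f=(W["frBL"]+W["frBR"]-W["frFL"]-W["frFR"])[:2]
y2=(W["frBL"]+W["frFL"]-W["frBR"]-W["frFR"])[:2]
print(c,[np.arctan2(-v[0],v[1]) for v in (y,y2)],np.arctan2(f[1],f[0]),np.linalg.norm(y)/2)
a=np.arctan2(-y[0],y[1]);ey=np.array([-np.sin(a),np.cos(a)]);ex=np.array([np.cos(a),np.sin(a)])
for k,w in W.items(): d=w[:2]-c[:2];print(k,(ex@d*1e3).round(1),(ey@d*1e3).round(1))
w=c[:2]-.085*ey;print("wheel",w)
d=s["range_z"];K=s["camera_matrix"]
for (u,v) in[(334,282),(334,296),(270,275),(345,268)]:print(u,v,((s["R"].T@(np.linalg.inv(K)@[u,v,1]*d[v,u]-s["t"]))).round(4))
E
```

```text
woodBL [0.5384 0.0774 0.07  ]
woodBR [ 0.532  -0.1614  0.07  ]
woodFL [0.4404 0.0798 0.07  ]
woodFR [ 0.4336 -0.1575  0.07  ]
frBL [0.5183 0.0581 0.078 ]
frBR [ 0.5132 -0.085   0.078 ]
frFL [0.4683 0.0594 0.078 ]
frFR [ 0.4638 -0.0823  0.078 ]
ptrT [ 0.5053 -0.018   0.074 ]
ptrB [ 0.4722 -0.0166  0.074 ]
pr1 [ 0.4848 -0.0481  0.08  ]
pr1b [ 0.4686 -0.0492  0.08  ]
pr2 [ 0.4852 -0.0668  0.08  ]
pr2b [ 0.4689 -0.0655  0.08  ]
wheelL [ 0.4836 -0.0976  0.076 ]
wheelR [ 0.4833 -0.1473  0.076 ]
tab [0.4876 0.0268 0.08  ]
wbarB [ 0.4969 -0.1217  0.073 ]
wbarF [ 0.471  -0.1221  0.073 ]
[ 0.48611158 -0.04046201  0.07      ] [np.float64(-0.027845067878587974), np.float64(-0.03375008488480639)] -0.04030132596767231 0.2381355529912643
woodBL 49.0 119.2
woodBR 49.2 -119.6
woodFL -49.0 118.9
woodFR -49.2 -118.5
frBL 29.5 99.4
frBR 28.4 -43.8
frFL -20.6 99.3
frFR -21.1 -42.4
ptrT 18.6 23.0
ptrB -14.6 23.5
pr1 -1.1 -7.6
pr1b -17.3 -9.2
pr2 -0.2 -26.4
pr2b -16.5 -25.5
wheelL -0.9 -57.1
wheelR 0.2 -106.8
tab -0.4 67.3
wbarB 13.0 -80.9
wbarF -12.8 -82.0
wheel [ 0.48374505 -0.12542906]
334 282 [ 0.4824 -0.1219  0.0836]
334 296 [ 0.4586 -0.1232  0.0702]
270 275 [ 0.4923 -0.0107  0.0796]
345 268 [ 0.508  -0.1417  0.072 ]
```

Request:
{"name": "arm_command", "arguments": {"moves": [{"dp": [-0.1,-0.1126,0],"twist": [0,0,0],"jaw": -1},{"dp": [-0.1,-0.1126,0],"twist": [0,0,0],"jaw": -1},{"dp": [-0.1,-0.1126,0],"twist": [0,0,0],"jaw": -1},{"dp": [-0.1,-0.1126,0],"twist": [0,0,0],"jaw": -1},{"dp": [-0.1,-0.1126,0],"twist": [0,0,0],"jaw": -1},{"dp": [-0.1,-0.1126,0],"twist": [0,0,0],"jaw": -1},{"dp": [-0.1,-0.1126,0],"twist": [0,0,0],"jaw": -1},{"dp": [-0.1,-0.1126,0],"twist": [0,0,0],"jaw": -1},{"dp": [-0.1,-0.1126,0],"twist": [0,0,0],"jaw": -1},{"dp": [-0.1,-0.1126,0],"twist": [0,0,0],"jaw": -1},{"dp": [-0.1,-0.1126,0],"twist": [0,0,0],"jaw": -1},{"dp": [-0.1,-0.1126,0],"twist": [0,0,0],"jaw": -1},{"dp": [-0.1,-0.1126,0],"twist": [0,0,0],"jaw": -1},{"dp": [-0.1,-0.1126,0],"twist": [0,0,0],"jaw": -1},{"dp": [-0.1,-0.1126,0],"twist": [0,0,0],"jaw": -1},{"dp": [-0.1,-0.1126,0],"twist": [0,0,0],"jaw": -1},{"dp": [-0.1,-0.1126,0],"twist": [0,0,0],"jaw": -1},{"dp": [-0.1,-0.1126,0],"twist": [0,0,0],"jaw": -1},{"dp": [-0.1,-0.1126,0],"twist": [0,0,0],"jaw": -1},{"dp": [-0.1,-0.1126,0],"twist": [0,0,0],"jaw": -1}]}}

```text
clock: 1.77
tcp_pos: [0.4189, 0.0095, 0.231]
orientation: [-0.432, -3.111, -0.0]
force: [-0.1, 0.1, 0.4]
width: 0.0001
grasp_force: 0.0
```

Request:
{"name": "arm_command", "arguments": {"moves": [{"dp": [-0.1,-0.1126,0],"twist": [0,0,0],"jaw": -1},{"dp": [-0.1,-0.1126,0],"twist": [0,0,0],"jaw": -1},{"dp": [-0.1,-0.1126,0],"twist": [0,0,0],"jaw": -1},{"dp": [-0.1,-0.1126,0],"twist": [0,0,0],"jaw": -1},{"dp": [-0.1,-0.1126,0],"twist": [0,0,0],"jaw": -1},{"dp": [0,0,0],"twist": [0,0,0.0192],"jaw": -1},{"dp": [0,0,0],"twist": [0,0,0.0192],"jaw": -1},{"dp": [0,0,0],"twist": [0,0,0.0192],"jaw": -1},{"dp": [0,0,0],"twist": [0,0,0.0192],"jaw": -1},{"dp": [0,0,0],"twist": [0,0,0.0192],"jaw": -1},{"dp": [0,0,0],"twist": [0,0,0.0192],"jaw": -1},{"dp": [0,0,0],"twist": [0,0,0.0192],"jaw": -1},{"dp": [0,0,0],"twist": [0,0,0.0192],"jaw": -1},{"dp": [0,0,0],"twist": [0,0,0.0192],"jaw": -1},{"dp": [0,0,0],"twist": [0,0,0.0192],"jaw": -1},{"dp": [0,0,0],"twist": [0,0,0.0192],"jaw": -1},{"dp": [0,0,0],"twist": [0,0,0],"jaw": -1}]}}

```text
clock: 3.18
tcp_pos: [0.4841, -0.1245, 0.2308]
orientation: [-2.259, -2.182, 0.0]
force: [0.0, 0.0, 0.7]
width: -0.0002
grasp_force: 0.0
```

Run:
```python
from bench import r
import cv2,numpy as np
from scipy.spatial.transform import Rotation as Ro
o=r.observe();print(Ro.from_rotvec(o["orientation"]).as_matrix().round(3).tolist(),o["tcp_pos"],o["qpos"].round(2))
s=r.snapshot("wrist"); cv2.imwrite("pics/w1.png",s["img"][:,:,::-1]); np.savez("w1.npz",**s)
```

```text
[[0.035, 0.999, -0.001], [0.999, -0.035, 0.001], [0.0, -0.001, -1.0]] [ 0.48409461 -0.12445395  0.2308396 ] [-0.41  0.17 -0.14  1.26  0.    1.19]
```

View pics/w1.png

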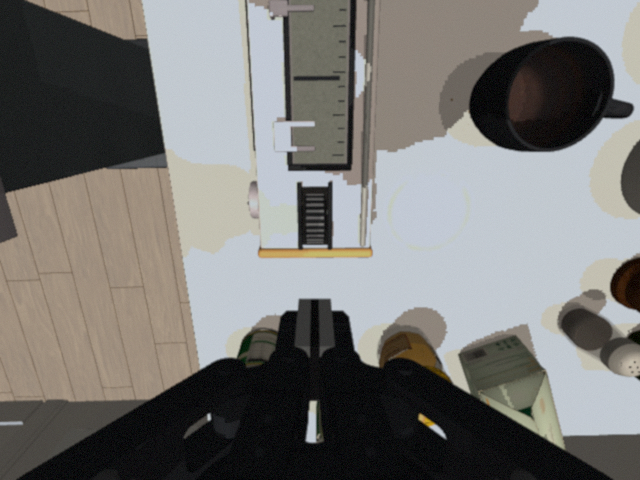

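The wheel is at pixel (315,216), aligned with the shut fingers at (315,305). Pointer at (316,78), fork prongs at rows about 124 and 149. Next I descend at the +y side of the wheel.

Request:
{"name": "arm_command", "arguments": {"moves": [{"dp": [0.045,0,0.1],"twist": [0,0,0],"jaw": -1},{"dp": [0,0,0.1],"twist": [0,0,0],"jaw": -1},{"dp": [0,0,0.1],"twist": [0,0,0],"jaw": -1},{"dp": [0,0,0.1],"twist": [0,0,0],"jaw": -1},{"dp": [0,0,0.1],"twist": [0,0,0],"jaw": -1},{"dp": [0,0,0.1],"twist": [0,0,0],"jaw": -1},{"dp": [0,0,0.1],"twist": [0,0,0],"jaw": -1},{"dp": [0,0,0.03],"twist": [0,0,0],"jaw": -1},{"dp": [0,0,0.005],"twist": [0,0,0],"jaw": -1},{"dp": [0,0,0.005],"twist": [0,0,0],"jaw": -1},{"dp": [0,0,0.005],"twist": [0,0,0],"jaw": -1},{"dp": [0,0,0],"twist": [0,0,0],"jaw": -1},{"dp": [0,0,0],"twist": [0,0,0],"jaw": -1}]}}

```text
clock: 4.32
tcp_pos: [0.4854, -0.1158, 0.0832]
orientation: [2.255, 2.185, 0.001]
force: [0.2, -0.3, -0.2]
width: 0.0001
grasp_force: 0.0
```

Request:
{"name": "arm_command", "arguments": {"moves": [{"dp": [0,0,0.005],"twist": [0,0,0],"jaw": -1},{"dp": [0,0,0.005],"twist": [0,0,0],"jaw": -1},{"dp": [0,0,0.005],"twist": [0,0,0],"jaw": -1},{"dp": [0,0,0],"twist": [0,0,0],"jaw": -1}]}}

```text
clock: 4.65
tcp_pos: [0.4853, -0.1159, 0.0798]
orientation: [2.256, 2.185, 0.001]
force: [0.5, -0.7, 5.1]
width: 0.0002
grasp_force: 2.0
```

Request:
{"name": "arm_command", "arguments": {"moves": [{"dp": [-0.01,0,0],"twist": [0,0,0],"jaw": -1},{"dp": [-0.01,0,0],"twist": [0,0,0],"jaw": -1},{"dp": [-0.01,0,0],"twist": [0,0,0],"jaw": -1},{"dp": [-0.01,0,0],"twist": [0,0,0],"jaw": -1},{"dp": [-0.01,0,0],"twist": [0,0,0],"jaw": -1},{"dp": [-0.01,0,0],"twist": [0,0,0],"jaw": -1},{"dp": [-0.01,0,0],"twist": [0,0,0],"jaw": -1},{"dp": [-0.01,0,0],"twist": [0,0,0],"jaw": -1},{"dp": [-0.01,0,0],"twist": [0,0,0],"jaw": -1},{"dp": [0,0,0],"twist": [0,0,0],"jaw": -1}]}}

```text
clock: 5.48
tcp_pos: [0.4845, -0.1342, 0.0794]
orientation: [2.256, 2.184, 0.0]
force: [2.5, 0.0, 4.2]
width: 0.0001
grasp_force: 2.0
```

Run:
```python
from bench import r
import cv2,numpy as np
s=r.snapshot("top"); np.savez("top2.npz",**s)
i=s["img"][240:320,210:365,::-1]
cv2.imwrite("pics/c2.png",cv2.convertScaleAbs(cv2.resize(i,None,fx=5,fy=5,interpolation=cv2.INTER_CUBIC),alpha=1.3))
```

```text
(no output)
```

View pics/c2.png

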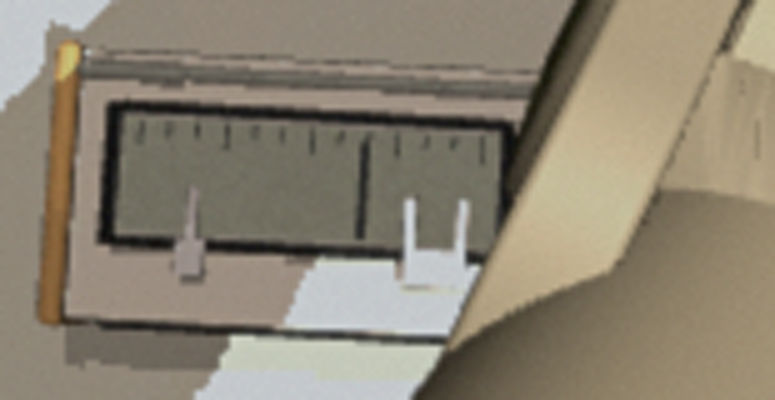

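Pointer is now at crop (361,190), 14.3 mm along with no slip. About 26 mm remain, so two strokes of 16.2 mm.

Request:
{"name": "arm_command", "arguments": {"moves": [{"dp": [0,0,-0.03],"twist": [0,0,0],"jaw": -1},{"dp": [0,0,-0.01],"twist": [0,0,0],"jaw": -1},{"dp": [0.0855,0,0],"twist": [0,0,0],"jaw": -1},{"dp": [0,0,0],"twist": [0,0,0],"jaw": -1},{"dp": [0,0,0.02],"twist": [0,0,0],"jaw": -1},{"dp": [0,0,0.01],"twist": [0,0,0],"jaw": -1},{"dp": [0,0,0.01],"twist": [0,0,0],"jaw": -1},{"dp": [0,0,0],"twist": [0,0,0],"jaw": -1},{"dp": [-0.009,0,0],"twist": [0,0,0],"jaw": -1},{"dp": [-0.009,0,0],"twist": [0,0,0],"jaw": -1},{"dp": [-0.009,0,0],"twist": [0,0,0],"jaw": -1},{"dp": [-0.009,0,0],"twist": [0,0,0],"jaw": -1},{"dp": [-0.009,0,0],"twist": [0,0,0],"jaw": -1},{"dp": [-0.009,0,0],"twist": [0,0,0],"jaw": -1},{"dp": [-0.009,0,0],"twist": [0,0,0],"jaw": -1},{"dp": [-0.009,0,0],"twist": [0,0,0],"jaw": -1},{"dp": [-0.009,0,0],"twist": [0,0,0],"jaw": -1},{"dp": [0,0,0],"twist": [0,0,0],"jaw": -1}]}}

```text
clock: 7.03
tcp_pos: [0.4842, -0.1332, 0.0793]
orientation: [2.257, 2.185, -0.0]
force: [-3.2, 1.0, 4.6]
width: 0.0
grasp_force: 2.1
```

Run:
```python
from bench import r
import cv2,numpy as np
s=r.snapshot("top")
i=s["img"][240:320,210:365,::-1]
cv2.imwrite("pics/c3.png",cv2.convertScaleAbs(cv2.resize(i,None,fx=5,fy=5,interpolation=cv2.INTER_CUBIC),alpha=1.3))
```

```text
(no output)
```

View pics/c3.png

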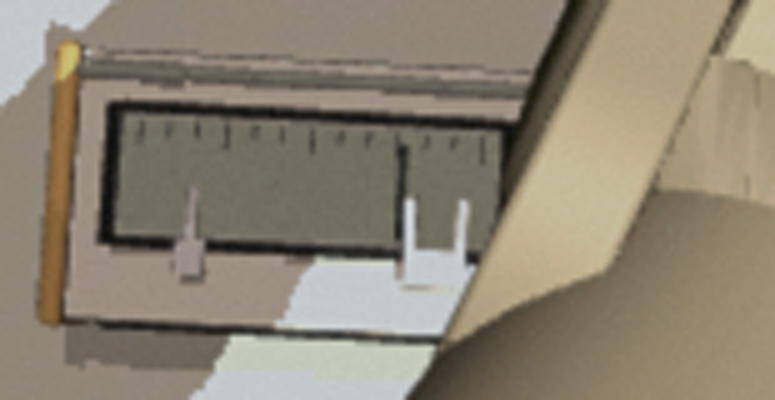

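Pointer is at crop x≈400 and the fork's middle is at about 435, so roughly 15 mm of rim travel remains.

Request:
{"name": "arm_command", "arguments": {"moves": [{"dp": [0,0,-0.03],"twist": [0,0,0],"jaw": -1},{"dp": [0,0,-0.01],"twist": [0,0,0],"jaw": -1},{"dp": [0.078,0,0],"twist": [0,0,0],"jaw": -1},{"dp": [0,0,0],"twist": [0,0,0],"jaw": -1},{"dp": [0,0,0.02],"twist": [0,0,0],"jaw": -1},{"dp": [0,0,0.01],"twist": [0,0,0],"jaw": -1},{"dp": [0,0,0.01],"twist": [0,0,0],"jaw": -1},{"dp": [0,0,0],"twist": [0,0,0],"jaw": -1},{"dp": [-0.0075,0,0],"twist": [0,0,0],"jaw": -1},{"dp": [-0.0075,0,0],"twist": [0,0,0],"jaw": -1},{"dp": [-0.0075,0,0],"twist": [0,0,0],"jaw": -1},{"dp": [-0.0075,0,0],"twist": [0,0,0],"jaw": -1},{"dp": [-0.0075,0,0],"twist": [0,0,0],"jaw": -1},{"dp": [-0.0075,0,0],"twist": [0,0,0],"jaw": -1},{"dp": [-0.0075,0,0],"twist": [0,0,0],"jaw": -1},{"dp": [-0.0075,0,0],"twist": [0,0,0],"jaw": -1},{"dp": [-0.0075,0,0],"twist": [0,0,0],"jaw": -1},{"dp": [-0.0075,0,0],"twist": [0,0,0],"jaw": -1}]}}

```text
clock: 8.58
tcp_pos: [0.4846, -0.1324, 0.0794]
orientation: [2.256, 2.185, 0.001]
force: [3.5, 0.6, 4.1]
width: -0.0002
grasp_force: 2.1
```

Request:
{"name": "arm_command", "arguments": {"moves": [{"dp": [0,0,0],"twist": [0,0,0],"jaw": -1},{"dp": [0,0,0],"twist": [0,0,0],"jaw": -1},{"dp": [0,0,-0.03],"twist": [0,0,0],"jaw": -1},{"dp": [0,0,-0.1],"twist": [0,0,0],"jaw": -1},{"dp": [0,0,-0.1],"twist": [0,0,0],"jaw": -1},{"dp": [0,0,-0.1],"twist": [0,0,0],"jaw": -1},{"dp": [0,0,-0.1],"twist": [0,0,0],"jaw": -1},{"dp": [0,0,0],"twist": [0,0,0],"jaw": -1},{"dp": [0,0,0],"twist": [0,0,0],"jaw": -1}]}}

```text
clock: 9.33
tcp_pos: [0.4834, -0.132, 0.1655]
orientation: [-2.256, -2.185, 0.001]
force: [-0.4, 1.4, -0.6]
width: 0.0
grasp_force: 0.0
```

Run:
```python
from bench import r
import cv2,numpy as np
s=r.snapshot("top")
i=s["img"][240:320,210:365,::-1]
cv2.imwrite("pics/c4.png",cv2.convertScaleAbs(cv2.resize(i,None,fx=5,fy=5,interpolation=cv2.INTER_CUBIC),alpha=1.3))
s=r.snapshot("wrist");cv2.imwrite("pics/w2.png",s["img"][:,:,::-1])
```

```text
(no output)
```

View pics/c4.png

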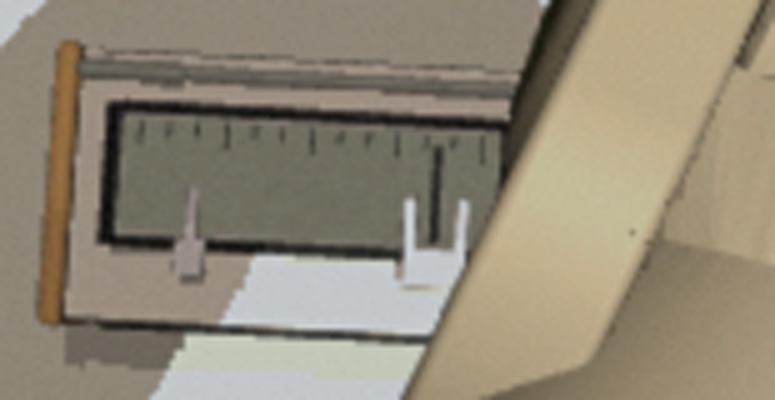

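View pics/w2.png

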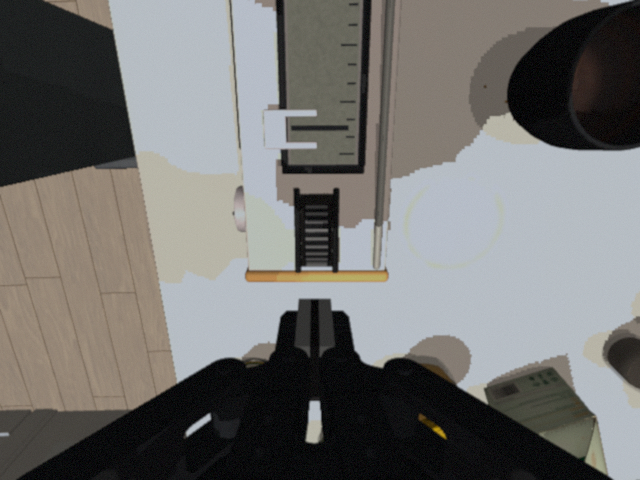

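The top view shows the pointer at crop x≈436, midway between the prongs at 409 and 463. The wrist view agrees: pointer at row 128, prongs at 113 and 145. The fingers are clear of the wheel.

```bash
python3 -c "
from bench import r
print(r.close_job())"
```

```text
the job is handed in; nothing more can be done
None
```

The pointer stands midway between the two prongs of the forked clip, the wheel is released with the gripper clear of it, the mug and tin were not touched, and the job was handed in at about 9.5 s.

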